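Putting the perfume bench in order

ROBOT

A 6-joint arm with a two-finger parallel gripper is mounted at the origin on the work surface. World frame = base frame: x ahead of the robot, y to its left, z up, the work surface at z = 0. Lengths are in m, angles in rad, forces in N, time in s.
With the tool pointing down it reaches from about 0.425 to 1.125 m from the base axis. Payload 14.9 kg.
Tool frame: the origin (TCP) lies at the very end of the fingers, on their centre line; the grasp point (between the pads) lies tcp_to_grasp behind it (tcp_to_grasp is the distance from the TCP to the grasp point, in m); y points along the fingers, z is the direction in which the jaws open and shut, and the axes are right-handed (so a half turn about y gives the same grasp; the last joint's range is limited). The gripper opens to 91 mm and grips with 3 to 60 N. Pads are 32 mm wide; open, the fingers measure 118 mm over their backs; the gripper's body (76 mm by 178 mm) begins 60 mm behind the grasp point.
Start: joints at [-1.253, 0.379, 1.734, -0, 1.028, -0.033], TCP at [0.241, -0.657, 0.214] pointing down, gripper open.
Joint ranges: [-2.77, 2.77], [-0.74, 2.19], [0, 2.66], [-1.06, 4.2], [0.31, 2.87], [-3.08, 3.08]. Speed limits (rad/s): [1.89, 1.89, 2.39, 3.14, 3.14, 3.14].

INTERFACE

Orientations are given as a rotation vector (axis times angle).
In Python, from plant import * gives the robot as it stands.
- The arm moves only by the tool servo_tool, never from a script. Its argument "moves" is a list of rows, each a list of 5 numbers: the shift along the tool's x, y, z in m, then the turn about the tool's y in degrees, then the closure in counts, from 0 (fully open) to 255 (shut). A call has 1 to 10 rows; each row is the pose to reach, as a shift and turn from the pose measured when the call began, along the tool's axes at that moment; what a row does not reach only later rows make up. A row lasts 1/10 s, in which the tool goes at most 50 mm and 8.59 degrees, less where a joint would pass 70% of its speed; a pose out of reach is approached as far as the arm can. A call with a gripper value outside its range is refused whole. The fingers move at their own pace and stop on an object; the grip force is fixed at half the most. Time passes only in rows, so rows that repeat a pose let the fingers close. It gives the time, the measured TCP pose, the force and the opening at its end, in the units of the state.
- get_state(): the state, without advancing time (a new reading comes with each control period).
- get_image(name): name is "side" or "top"; returns a dict with "pixels" (480x640x3 uint8, blue, green, red), "fx", "fy", "cx", "cy" (pixels), "dist_coeffs" ([k1, k2, p1, p2, k3] as OpenCV has them; the pictures are not rectified), "R" (3x3) and "t" (3): a world point X has camera coordinates R X + t. Camera axes: x right, y down, z forward; pixel columns grow to the right and rows downward; lengths in m; the calibration is good to about 2 mm. A picture is of the moment at which its call begins. There is no depth.
- sign_off(): hands the job in, once; it reports no verdict.
The state is a dict: "t": time; "q": joint angles; "dq": joint speeds; "effort": joint torques, N m; "ee_pos": TCP position; "tool_rot": TCP orientation; "contact_force": force on the tool from outside, world axes, zero at the start; "moment": the same for the moment, N m; "finger_gap": finger opening in m.
Only numpy, scipy, OpenCV 4.12 (cv2) and the standard library are available. Lean on these libraries where they do the work, as an engineer would, in place of code of your own. Each camera call takes 0.05 s, during which the arm holds its last target.

TASK

The blending session is over: put each of the four loose containers on the table - the large round bottle, the small round bottle, the square flacon and the oblong tin - upright into the recess of the red wooden stand that matches it in shape and size, flat on the recess floor inside the rim, the square and oblong ones squared up with their stands. Set them down gently, and leave the glass beaker and the little vial standing where they are.

Things in the scene. Friction and masses are not known exactly. Their poses are not given: they have to be found in the camera images.
- large_center (a point): The large round amber glass bottle with a paper label and a black screw cap, loose on the table, about 200 g. Body 50 mm in diameter and straight up to 62 mm above its base, then a shoulder and a cap 28 mm in diameter; 90 mm tall. The point is its centre, half-way up (45 mm above its base); z is its upright axis.
- small_center (a point): The small round amber glass bottle with a paper label and a black cap, loose on the open table by itself (the many still smaller bottles in the red trays at the table's edges are stock and no part of the job), about 60 g. Body 30 mm in diameter and straight up to 46 mm above its base, then a shoulder and a cap 20 mm in diameter; 70 mm tall. The point is its centre, half-way up (35 mm above its base); z is its upright axis.
- flacon_center (a point): The square amber glass flacon with a square black stopper, loose on the table, about 150 g. Body 40 x 40 mm, straight up to 55 mm above its base; stopper 20 x 20 mm; 75 mm tall. The point is its centre, half-way up (37.5 mm above its base); x and y are square to its sides, z upright.
- caddy_center (a point): The oblong silvery metal tin with a paper label on its long sides, loose on the table, about 140 g. 60 mm long (its x) by 30 mm wide (its y), 60 mm tall with its closed lid, whose edge (the top 10 mm) stands out 0.6 mm. The point is its centre, half-way up (30 mm above its base); z upright.
- stand_large_floor (a point): The large round stand of dark red lacquered wood, for the large round bottle: recess 66 mm in diameter, outside 76 mm. The stand is fixed; it is 12 mm high in all: a cork-lined recess floor 6 mm above the table inside a rim 5 mm wide that rises 6 mm above that floor. The point is the centre of the recess floor, z up. 
- stand_small_floor (a point): The small round stand of dark red lacquered wood, for the small round bottle: recess 46 mm in diameter, outside 56 mm. The stand is fixed; it is 12 mm high in all: a cork-lined recess floor 6 mm above the table inside a rim 5 mm wide that rises 6 mm above that floor. The point is the centre of the recess floor, z up. 
- stand_square_floor (a point): The square stand of dark red lacquered wood, for the square flacon: recess 56 x 56 mm, outside 66 x 66 mm. The stand is fixed; it is 12 mm high in all: a cork-lined recess floor 6 mm above the table inside a rim 5 mm wide that rises 6 mm above that floor. The point is the centre of the recess floor, z up. x and y are square to its sides.
- stand_oblong_floor (a point): The oblong stand of dark red lacquered wood, for the oblong tin: recess 76 mm (its x) by 46 mm (its y), outside 86 x 56 mm. The stand is fixed; it is 12 mm high in all: a cork-lined recess floor 6 mm above the table inside a rim 5 mm wide that rises 6 mm above that floor. The point is the centre of the recess floor, z up. 
- beaker_center (a point): A bystander: a small loose glass beaker holding two stirring sticks, 40 mm in diameter, 55 mm tall (the sticks reach 77 mm), about 90 g. To be left alone. The point is its centre, half-way up the glass.
- vial_center (a point): A bystander: a loose clear glass sample vial with a white cap, 22 mm in diameter, 46 mm tall, 25 g. To be left alone. The point is its centre, half-way up.
Not all that is in view belongs to the job. What is shaped like the part that bears flacon_center but green is not meant. Leave any yellow look-alike of the part that bears stand_large_floor alone.

How it is judged:
At the end, for the whole second after the job is handed in: Each container stands released and at rest in its own stand: within 12 mm of the recess centre, base on the recess floor (height -4 to +3 mm), upright within 0.08 rad; flacon (by any side) and tin (either way round) in line with their stand within 0.35 rad (horizontal distance between large_center and stand_large_floor below 0.012 m and z of large_center in the frame of stand_large_floor between 0.041 and 0.048 m and angle between each of large_center, small_center, flacon_center, caddy_center's own z axis and vertical below 0.08 rad and linear speed of each of large, small, flacon, caddy below 0.02 m/s and horizontal distance between small_center and stand_small_floor below 0.012 m and z of small_center in the frame of stand_small_floor between 0.031 and 0.038 m and horizontal distance between flacon_center and stand_square_floor below 0.012 m and z of flacon_center in the frame of stand_square_floor between 0.0335 and 0.0405 m and horizontal distance between caddy_center and stand_oblong_floor below 0.012 m and z of caddy_center in the frame of stand_oblong_floor between 0.026 and 0.033 m and (angle between the x axis of flacon_center and the x axis of stand_square_floor, either way round below 0.35 rad or angle between the x axis of flacon_center and the y axis of stand_square_floor, either way round below 0.35 rad) and angle between the x axis of caddy_center and the x axis of stand_oblong_floor, either way round below 0.35 rad); the robot touches nothing.
It fails at once if a container is banged down on its stand (over 40 N) (contact force between large and stand_large above 40 N or contact force between small and stand_small above 40 N or contact force between flacon and stand_square above 40 N or contact force between caddy and stand_oblong above 40 N).
It fails at once if the beaker is shifted by more than 30 mm or knocked over (distance of beaker_center from where it was at the start of the episode above 0.03 m or angle between beaker_center's own z axis and vertical above 0.5 rad).
It fails at once if the vial is shifted by more than 30 mm or knocked over (distance of vial_center from where it was at the start of the episode above 0.03 m or angle between vial_center's own z axis and vertical above 0.5 rad).
It also fails if it takes over 109 s, if anything falls off the work surface, if the arm or the gripper's body presses on something with over 40 N, if the wrist force passes 120 N, or if a joint passes its speed limit or range.

## Working session

There is one attempt and no reset: what is moved stays moved. The work goes in short steps, Python scripts to look and compute and a tool call to move; the robot and the scene stay as the last step left them, time stands still between calls to the robot, and variables do not carry over. Pictures are saved under pics/ and viewed, and the job is handed in when it is done.

Besides the shell and the picture viewer there is one more tool, called after ">>>" as name(argument=value, ...) on one line, values as JSON. servo_tool: Moves the arm, as the interface text tells. Its arguments: {"type":"object","properties":{"moves":{"type":"array"}},"required":["moves"]}

```bash
ls; mkdir -p pics; python3 - <<'E'
from plant import *
import cv2, numpy as np
s=get_state()
for k in s: print(k,np.round(s[k],4))
for n in ("top","side"):
    d=get_image(n); cv2.imwrite(f"pics/{n}0.png",d["pixels"])
    np.savez(f"pics/{n}0.npz",**d)
    print(n,d["fx"],d["cx"],d["cy"],d["dist_coeffs"],np.round(d["R"],3),np.round(d["t"],3), -d["R"].T@d["t"])
E
```

```text
pics
t 0.0
q [-1.2533  0.3794  1.7348 -0.      1.0285 -0.0333]
dq [ 0.0006 -0.0001  0.0004  0.001  -0.0008  0.0012]
effort [-4.00000e-04 -7.63722e+01 -4.34367e+01  6.49000e-02  4.23000e-02
 -1.00000e-04]
ee_pos [ 0.2404 -0.657   0.2133]
tool_rot [-0.3601  2.0317 -2.0296]
contact_force [ 0.7839  0.0564 -0.3678]
moment [0.0274 0.042  0.0218]
finger_gap 0.0914
top 617.3924369087438 320.13221905685214 238.39311182605482 [-0.09471149  0.          0.          0.          0.        ] [[-0.006 -1.    -0.026]
 [-0.993  0.01  -0.12 ]
 [ 0.121  0.025 -0.992]] [0.004 0.567 1.178] [ 0.42058747 -0.03119594  1.23693014]
side 570.4538676361341 317.4496918742844 242.4216889682649 [-0.10251928  0.          0.          0.          0.        ] [[-0.996 -0.092  0.01 ]
 [-0.071  0.69  -0.72 ]
 [ 0.06  -0.718 -0.694]] [0.524 0.109 1.321] [0.45096235 0.92158915 0.98927255]
```

View pics/top0.png

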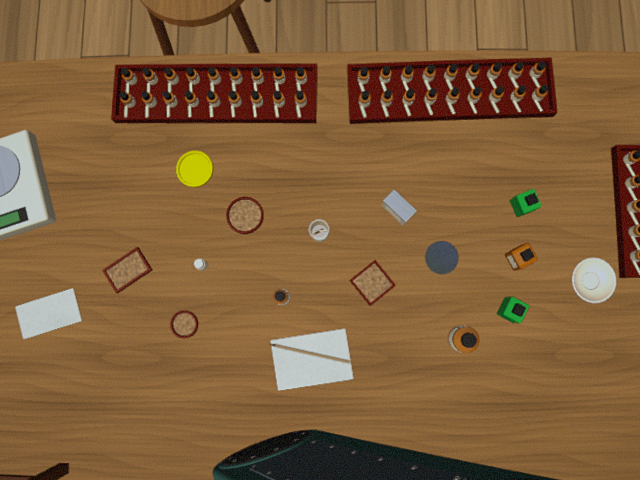

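View pics/side0.png

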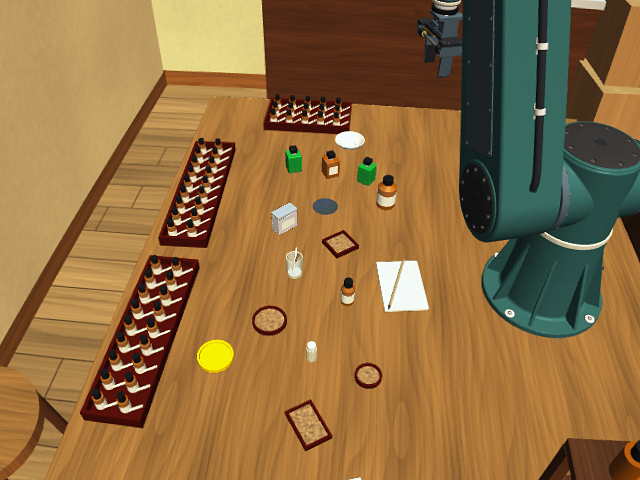

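The top view shows these items:
- **Containers:** large bottle (465,339), small bottle (281,296), amber flacon (521,256), tin (399,207).
- **Stands:** large red (245,215), small (184,324), square (372,282), oblong (128,270).
- **Leave alone:** beaker (319,230), vial (200,265), the green flacons (526,203) and (514,309), and the yellow dish (194,169).

The flacon I want is the amber one, and the large stand is the red one with the cork floor. I'll enlarge both to confirm.

```bash
python3 - <<'E'
import cv2,numpy as np
im=cv2.imread("pics/top0.png")
def crop(name,specs,s=6,w=66,h=50):
    tiles=[]
    for (u,v) in specs:
        c=im[v-h//2:v+h//2,u-w//2:u+w//2]
        c=cv2.resize(c,None,fx=s,fy=s,interpolation=cv2.INTER_CUBIC)
        for k in range(0,w,10):
            cv2.line(c,(k*s+s//2,0),(k*s+s//2,6),(255,255,255),1); cv2.putText(c,str(u-w//2+k),(k*s,16),0,.35,(255,255,255),1)
        for k in range(0,h,10):
            cv2.line(c,(0,k*s+s//2),(6,k*s+s//2),(255,255,255),1); cv2.putText(c,str(v-h//2+k),(8,k*s+6),0,.35,(255,255,255),1)
        tiles.append(c)
    g=np.vstack([np.hstack(tiles[:2]),np.hstack(tiles[2:])])
    cv2.imwrite(f"pics/{name}.png",g)
crop("cropA",[(465,339),(281,296),(521,256),(399,207)])
crop("cropB",[(245,215),(184,324),(372,282),(128,270)])
E
```

```text
(no output)
```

View pics/cropA.png

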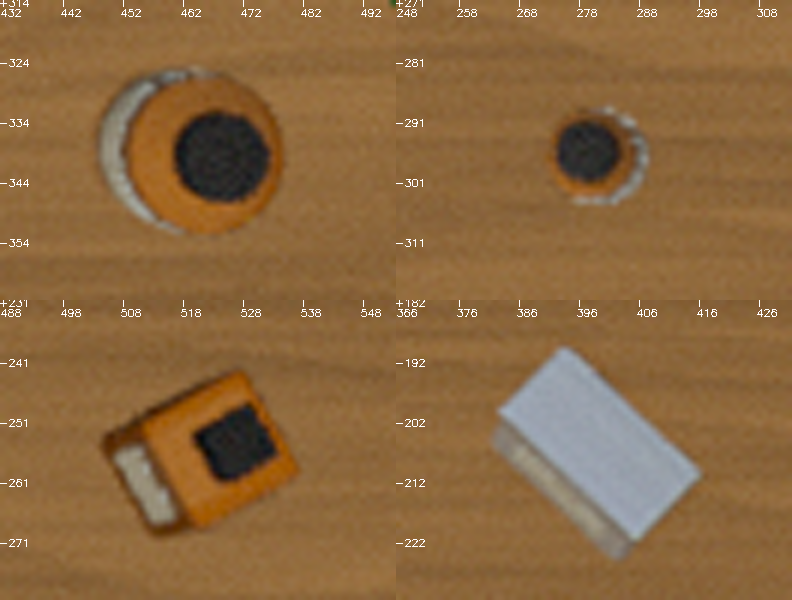

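View pics/cropB.png

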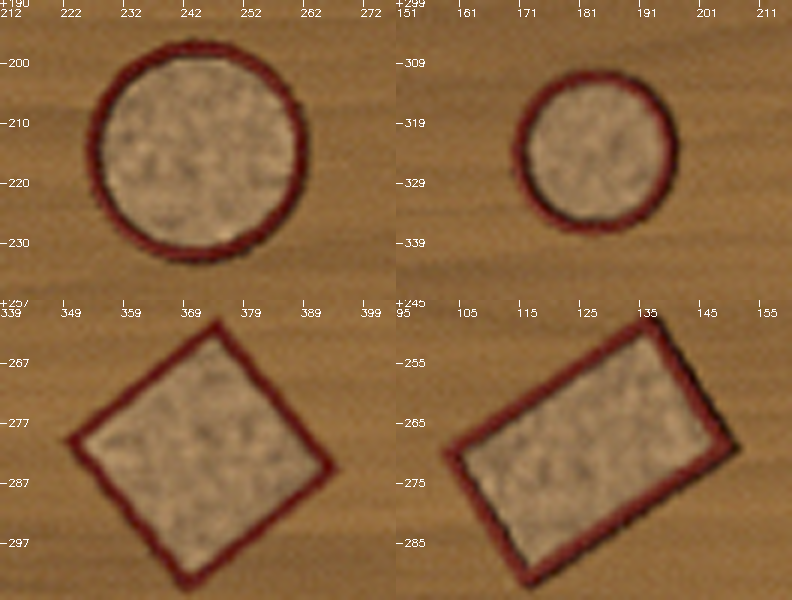

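```bash
cat > h.py <<'E'
import numpy as np, cv2
def K(d): return np.array([[float(d["fx"]),0,float(d["cx"])],[0,float(d["fy"]),float(d["cy"])],[0,0,1]])
def back(d,uv,z):
    p=cv2.undistortPoints(np.array(uv,float).reshape(-1,1,2),K(d),np.array(d["dist_coeffs"],float))[:,0]
    R=np.array(d["R"]);C=-R.T@np.array(d["t"])
    r=np.c_[p,np.ones(len(p))]@R
    return C+r*((z-C[2])/r[:,2])[:,None]
def proj(d,X):
    R=np.array(d["R"]); return cv2.projectPoints(np.array(X,float).reshape(-1,1,3),cv2.Rodrigues(R)[0],np.array(d["t"],float),K(d),np.array(d["dist_coeffs"],float))[0][:,0]
E
python3 - <<'E'
from h import *
d=np.load("pics/top0.npz"); s=np.load("pics/side0.npz")
def P(o,pts,off,z): 
    pts=(np.array(pts,float)-off+.5)/6-.5+o
    return back(d,pts,z)
L=lambda n,X:print(n,np.round(X,4).tolist())
L("largecap",P((432,314),[(222,156)],0,.09)); L("large sh",P((432,314),[(205,157)],0,.062))
L("smallcap",P((248,271),[(192,151)],0,.07))
def rect(n,X):
    c=X.mean(0); e=[X[(i+1)%4]-X[i] for i in range(4)]
    print(n,np.round(c,4),"len",[round(np.linalg.norm(v)*1000,1) for v in e],"ang",[round(np.degrees(np.arctan2(v[1],v[0])),1) for v in e]); return c
f=rect("flacon",P((488,231),[(240,371),(299,470),(200,529),(140,427)],(0,300),.055))
rect("stopper",P((488,231),[(250,403),(278,457),(222,482),(194,435)],(0,300),.075))
c=rect("tin",P((366,182),[(565,347),(700,474),(637,542),(498,411)],(396,300),.06))
sl=P((212,190),[(197,151)],0,.012);L("st large",sl)
ss=P((151,299),[(199,152)],0,.012);L("st small",ss)
sq=rect("st sq",P((339,257),[(216,318),(338,467),(188,590),(65,440)],(0,300),.012))
so=rect("st ob",P((95,245),[(652,316),(742,448),(528,588),(440,455)],(396,300),.012))
top={"L":P((432,314),[(222,156)],0,.09)[0],"S":P((248,271),[(192,151)],0,.07)[0],"T":c,"F":f+[0,0,.02],"sl":sl[0],"ss":ss[0],"sq":sq,"so":so}
im=cv2.imread("pics/side0.png")
big=cv2.resize(im[130:460,190:450],None,fx=2.3,fy=2.3) if 0 else im.copy()
tiles=[]
for n in top:
    u,v=proj(s,top[n])[0]; print(n,round(u,1),round(v,1))
    a,b=int(u)-25,int(v)-25
    t=cv2.resize(im[b:b+50,a:a+50],None,fx=4,fy=4,interpolation=cv2.INTER_CUBIC)
    cv2.drawMarker(t,(int((u-a+.5)*4),int((v-b+.5)*4)),(255,0,255),0,12,1); cv2.putText(t,n,(5,15),0,.5,(255,255,255),1); tiles.append(t)
cv2.imwrite("pics/sidechk.png",np.vstack([np.hstack(tiles[:4]),np.hstack(tiles[4:])]))
for (n,uv,h) in (("beaker",(319,230),.055),("vial",(200,265),.046),("green1",(530,198),.075),("green2",(520,308),.075)): L(n,back(d,[uv],h))
E
```

```text
largecap [[0.37, -0.2737, 0.09]]
large sh [[0.3685, -0.2743, 0.062]]
smallcap [[0.4541, 0.0759, 0.07]]
flacon [ 0.5274 -0.3941  0.055 ] len [np.float64(36.8), np.float64(37.9), np.float64(37.6), np.float64(37.8)] ang [np.float64(-151.1), np.float64(119.4), np.float64(28.7), np.float64(-62.0)]
stopper [ 0.5271 -0.3932  0.075 ] len [np.float64(19.1), np.float64(19.8), np.float64(17.1), np.float64(20.9)] ang [np.float64(-154.6), np.float64(112.9), np.float64(29.0), np.float64(-61.5)]
tin [ 0.6262 -0.1549  0.06  ] len [np.float64(59.7), np.float64(30.2), np.float64(61.4), np.float64(30.3)] ang [np.float64(-134.7), np.float64(136.5), np.float64(45.4), np.float64(-46.7)]
st large [[0.6191, 0.1526, 0.012]]
st small [[0.4007, 0.2727, 0.012]]
st sq [ 0.4812 -0.1025  0.012 ] len [np.float64(63.4), np.float64(64.1), np.float64(63.7), np.float64(64.4)] ang [np.float64(-141.6), np.float64(128.6), np.float64(38.7), np.float64(-51.6)]
st ob [0.5092 0.3915 0.012 ] len [np.float64(55.3), np.float64(86.4), np.float64(55.2), np.float64(86.2)] ang [np.float64(-144.3), np.float64(122.8), np.float64(35.5), np.float64(-57.2)]
L 387.5 176.5
S 347.6 278.4
T 283.7 208.2
F 330.4 151.0
sl 268.7 316.6
ss 367.3 371.6
sq 339.4 240.5
so 307.5 420.1
beaker [[0.5806, 0.0011, 0.055]]
vial [[0.5154, 0.234, 0.046]]
green1 [[0.6359, -0.4044, 0.075]]
green2 [[0.4267, -0.3757, 0.075]]
```

View pics/sidechk.png

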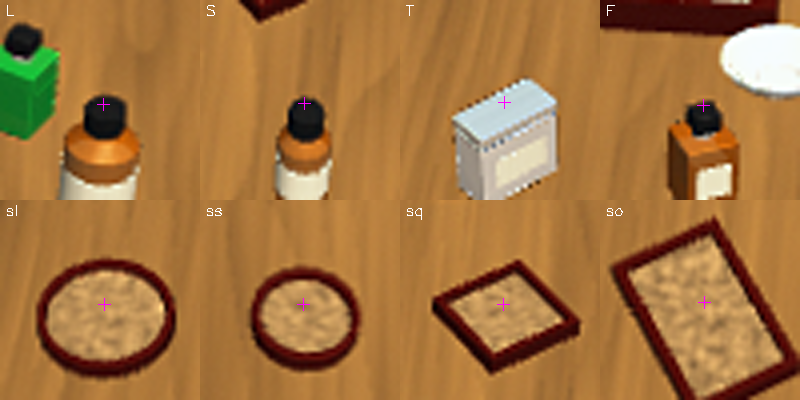

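Both cameras agree on every point to within about 1 px, and the sizes match. Next is a helper that turns targets into tool shifts.

```bash
cat >> h.py <<'E'
from plant import *
from scipy.spatial.transform import Rotation as Ro
def go(x,y,z,jaw=None):
    s=get_state(); R=Ro.from_rotvec(s["tool_rot"]).as_matrix()
    dl=R.T@(np.array([x,y,z])-s["ee_pos"]); 
    yaw=np.degrees(np.arctan2(R[1,2],R[0,2]))
    print("t",round(s["t"],2),"pos",np.round(s["ee_pos"],4),"jaw",round(yaw,1),"down",np.round(R[:,1],3),"q6",round(s["q"][5],2),"gap",round(s["finger_gap"],4),"F",np.round(s["contact_force"],1))
    if jaw is not None:
        dy=(jaw-yaw+90)%180-90
        print("shift",np.round(dl,4),"turn",round(dy*np.sign(R[2,1]),1))
    else: print("shift",np.round(dl,4))
E
python3 -c "
from h import *
import plant;print([n for n in dir(plant) if n[0]!='_'])
print(globals().get('tcp_to_grasp'))
for j in (0,90): go(.370,-.274,.214,j)
s=get_state();print(s.keys())"
```

```text
['IKError', 'get_image', 'get_state', 'sign_off', 'tcp_to_grasp']
0.0188
t 0.1 pos [ 0.2404 -0.6571  0.2134] jaw -69.9 down [-0.     0.001 -1.   ] q6 -0.03 gap 0.0911 F [0.1 0.7 0.4]
shift [-2.533e-01 -3.000e-04 -3.152e-01] turn -69.9
t 0.1 pos [ 0.2404 -0.6571  0.2134] jaw -69.9 down [-0.     0.001 -1.   ] q6 -0.03 gap 0.0911 F [0.1 0.7 0.4]
shift [-2.533e-01 -3.000e-04 -3.152e-01] turn 20.1
dict_keys(['t', 'q', 'dq', 'effort', 'ee_pos', 'tool_rot', 'contact_force', 'moment', 'finger_gap'])
```

>>> servo_tool(moves=[[-0.063,0,-0.079,-8,0],[-0.095,0,-0.118,-16,0],[-0.127,0,-0.158,-24,0],[-0.158,0,-0.197,-32,0],[-0.19,0,-0.236,-34,0],[-0.222,0,-0.276,-34,0],[-0.253,0,-0.315,-34,0],[-0.253,0,-0.315,-34,0],[-0.253,0,-0.315,-34,0],[-0.253,0,-0.315,-34,0]])

```text
t: 1.1
ee_pos: [0.3701, -0.2734, 0.2137]
tool_rot: [-0.846, 1.653, -1.652]
contact_force: [-0.1, 0.3, 0.2]
finger_gap: 0.0911
```

```bash
python3 -c "
from h import *
go(.3695,-.274,.024,-36)"
```

```text
t 1.1 pos [ 0.3701 -0.2734  0.2137] jaw -35.8 down [-0.     0.001 -1.   ] q6 -0.06 gap 0.0911 F [-0.1  0.3  0.2]
shift [ 0.0009  0.1897 -0.    ] turn 0.2
```

>>> servo_tool(moves=[[0.001,0.04,0,0,0],[0.001,0.08,0,0,0],[0.001,0.12,0,0,0],[0.001,0.15,0,0,0],[0.001,0.17,0,0,0],[0.001,0.18,0,0,0],[0.001,0.19,0,0,0],[0.001,0.19,0,0,0],[0.001,0.19,0,0,120]])

```text
t: 2.0
ee_pos: [0.3697, -0.2746, 0.0243]
tool_rot: [-0.846, 1.652, -1.652]
contact_force: [-0.4, -0.4, -0.2]
finger_gap: 0.0859
```

>>> servo_tool(moves=[[0,0,0,0,255],[0,0,0,0,255],[0,0,0,0,255],[0,0,0,0,255],[0,0,0,0,255],[0,0,0,0,255]])

```text
t: 2.6
ee_pos: [0.3698, -0.2745, 0.0244]
tool_rot: [-0.846, 1.652, -1.652]
contact_force: [-1.1, 1.8, 7.3]
finger_gap: 0.0489
```

```bash
python3 -c "
from h import *
go(.6191,.1526,.134,20)"
```

```text
t 2.6 pos [ 0.3698 -0.2745  0.0244] jaw -35.8 down [ 0.  0. -1.] q6 -0.07 gap 0.0489 F [-1.1  1.8  7.3]
shift [-0.4923 -0.1094 -0.0473] turn -55.8
```

>>> servo_tool(moves=[[0,-0.01,0,0,255],[0,-0.03,0,0,255],[0,-0.055,0,0,255],[0,-0.08,0,0,255],[0,-0.1,0,0,255],[-0.03,-0.11,-0.003,-4,255],[-0.07,-0.11,-0.007,-8,255],[-0.11,-0.11,-0.011,-12,255],[-0.15,-0.11,-0.015,-17,255],[-0.19,-0.11,-0.018,-22,255]])

```text
t: 3.6
ee_pos: [0.4665, -0.1083, 0.1351]
tool_rot: [-1.087, 1.381, -1.381]
contact_force: [0.9, -0.6, -1.7]
finger_gap: 0.0495
```

```bash
python3 -c "
from h import *
go(.6191,.1526,.134,20)"
```

```text
t 3.6 pos [ 0.4665 -0.1083  0.1351] jaw -13.6 down [ 0.001  0.    -1.   ] q6 -0.04 gap 0.0495 F [ 0.9 -0.6 -1.7]
shift [-0.2894  0.0013  0.0871] turn -33.6
```

>>> servo_tool(moves=[[-0.04,0,0.012,-5,255],[-0.08,0,0.024,-10,255],[-0.12,0,0.036,-15,255],[-0.16,0,0.048,-20,255],[-0.2,0,0.06,-25,255],[-0.235,0,0.071,-30,255],[-0.265,0,0.08,-34,255],[-0.28,0,0.084,-34,255],[-0.289,0,0.087,-34,255],[-0.289,0,0.087,-34,255]])

```text
t: 4.6
ee_pos: [0.6189, 0.1524, 0.1353]
tool_rot: [-1.356, 0.943, -0.943]
contact_force: [0.9, -1.0, -2.1]
finger_gap: 0.0488
```

```bash
python3 -c "
from h import *
go(.6191,.1526,.0315,20)
import cv2
d=get_image('side');cv2.imwrite('pics/s1.png',cv2.resize(d['pixels'][180:400,150:450],None,fx=2.5,fy=2.5))"
```

```text
t 4.6 pos [0.6189 0.1524 0.1353] jaw 20.4 down [ 0.  0. -1.] q6 -0.15 gap 0.0488 F [ 0.9 -1.  -2.1]
shift [-1.000e-04  1.038e-01  3.000e-04] turn 0.4
```

View pics/s1.png

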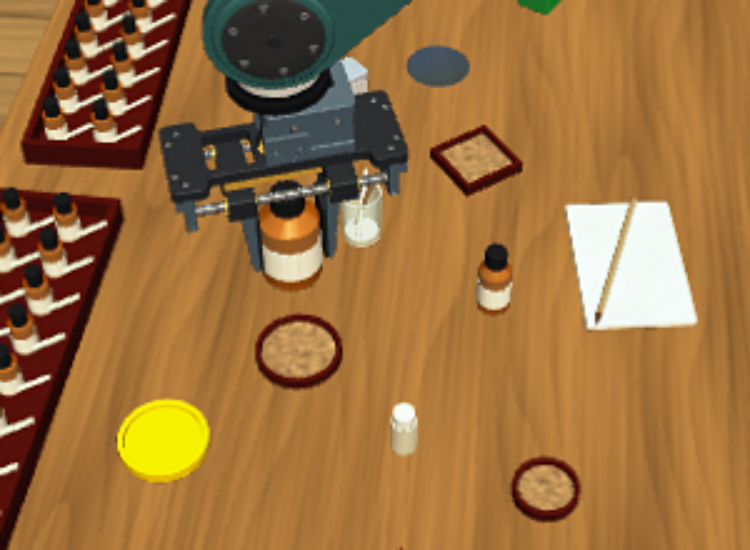

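The bottle (290,235) hangs upright above the red stand (298,350), so I'll lower it gently.

>>> servo_tool(moves=[[0,0.03,0,0,255],[0,0.055,0,0,255],[0,0.075,0,0,255],[0,0.087,0,0,255],[0,0.092,0,0,255],[0,0.096,0,0,255],[0,0.099,0,0,255],[0,0.101,0,0,255],[0,0.1025,0,0,255],[0,0.1035,0,0,255]])

```text
t: 5.65
ee_pos: [0.6186, 0.1518, 0.0319]
tool_rot: [-1.356, 0.943, -0.944]
contact_force: [-0.4, -0.5, -1.7]
finger_gap: 0.0494
```

```bash
python3 -c "
from h import *
go(.6191,.1526,.0305,20)"
```

```text
t 5.65 pos [0.6186 0.1518 0.0319] jaw 20.4 down [ 0.  0. -1.] q6 -0.15 gap 0.0494 F [-0.4 -0.5 -1.7]
shift [-0.0006  0.0014  0.0007] turn 0.4
```

>>> servo_tool(moves=[[0,0.0005,0,0,255],[0,0.001,0,0,255],[0,0.0015,0,0,255],[0,0.0015,0,0,255]])

```text
t: 6.05
ee_pos: [0.6187, 0.1518, 0.0305]
tool_rot: [-1.356, 0.943, -0.944]
contact_force: [0.4, -0.3, -1.7]
finger_gap: 0.0497
```

>>> servo_tool(moves=[[0,0,0,0,100],[0,0,0,0,80],[0,0,0,0,40],[0,0,0,0,0],[0,0,0,0,0],[0,0,0,0,0],[0,0,0,0,0]])

```text
t: 6.75
ee_pos: [0.6187, 0.1518, 0.0305]
tool_rot: [-1.356, 0.943, -0.944]
contact_force: [0.1, 0.8, -0.1]
finger_gap: 0.0909
```

>>> servo_tool(moves=[[0,-0.02,0,0,0],[0,-0.06,0,0,0],[0,-0.1,0,0,0],[0,-0.14,0,0,0],[0,-0.16,0,0,0]])

```text
t: 7.25
ee_pos: [0.6198, 0.1521, 0.1942]
tool_rot: [-1.353, 0.94, -0.945]
contact_force: [0.4, -0.2, -0.6]
finger_gap: 0.091
```

```bash
python3 -c "
from h import *
go(.6262,-.155,.16,45.7)
go(.6262,-.155,.16,-44.3)"
```

```text
t 7.25 pos [0.6198 0.1521 0.1942] jaw 20.4 down [ 0.004  0.001 -1.   ] q6 -0.15 gap 0.091 F [ 0.4 -0.2 -0.6]
shift [ 0.2901  0.034  -0.1011] turn -25.3
t 7.25 pos [0.6198 0.1521 0.1942] jaw 20.4 down [ 0.004  0.001 -1.   ] q6 -0.15 gap 0.091 F [ 0.4 -0.2 -0.6]
shift [ 0.2901  0.034  -0.1011] turn 64.7
```

>>> servo_tool(moves=[[0.03,0,-0.01,6,0],[0.07,0,-0.025,14,0],[0.11,0,-0.04,22,0],[0.15,0,-0.053,30,0],[0.19,0,-0.066,38,0],[0.23,0,-0.08,46,0],[0.265,0,-0.092,54,0],[0.29,0,-0.101,62,0],[0.29,0,-0.101,65,0],[0.29,0,-0.101,65,0]])

```text
t: 8.25
ee_pos: [0.6259, -0.1557, 0.1939]
tool_rot: [-0.728, 1.755, -1.756]
contact_force: [-0.1, 0.3, -0.3]
finger_gap: 0.0912
```

```bash
python3 -c "
from h import *
go(.6262,-.155,.012,-45)
import cv2
d=get_image('side');cv2.imwrite('pics/s2.png',cv2.resize(d['pixels'][150:370,190:490],None,fx=2.5,fy=2.5))"
```

```text
t 8.25 pos [ 0.6259 -0.1557  0.1939] jaw -44.7 down [ 0.004  0.001 -1.   ] q6 0.5 gap 0.0912 F [-0.1  0.3 -0.3]
shift [-0.      0.1819 -0.0007] turn 0.3
```

View pics/s2.png

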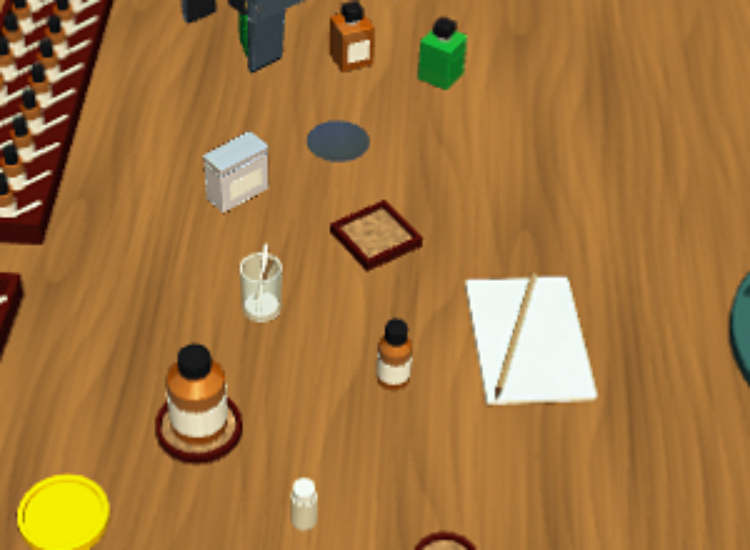

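The large bottle stands inside its red stand (198,425 in the crop). Next I'll descend onto the tin.

>>> servo_tool(moves=[[0,0.04,0,0,0],[0,0.08,0,0,0],[0,0.12,-0.0007,0,0],[0,0.145,-0.0007,0,0],[0,0.165,-0.0007,0,0],[0,0.175,-0.0007,0,0],[0,0.182,-0.0007,0,0],[0,0.182,-0.0007,0,0],[0,0.182,-0.0007,0,120]])

```text
t: 9.2
ee_pos: [0.6268, -0.1544, 0.0128]
tool_rot: [-0.73, 1.752, -1.754]
contact_force: [0.2, 0.0, 0.0]
finger_gap: 0.0858
```

>>> servo_tool(moves=[[0,0,0,0,255],[0,0,0,0,255],[0,0,0,0,255],[0,0,0,0,255],[0,0,0,0,255],[0,0,0,0,255],[0,0,0,0,255],[0,0,0,0,255]])

```text
t: 10.0
ee_pos: [0.6268, -0.1544, 0.0127]
tool_rot: [-0.73, 1.752, -1.754]
contact_force: [-0.1, 0.3, 0.6]
finger_gap: 0.0306
```

>>> servo_tool(moves=[[0,-0.01,0,0,255],[0,-0.03,0,0,255],[0,-0.06,0,0,255],[0,-0.09,0,0,255],[0,-0.115,0,0,255],[0,-0.13,0,0,255],[0,-0.13,0,0,255]])

```text
t: 10.7
ee_pos: [0.6272, -0.1548, 0.145]
tool_rot: [-0.727, 1.749, -1.755]
contact_force: [-0.3, 0.4, -1.7]
finger_gap: 0.0309
```

```bash
python3 -c "
from h import *
go(.5092,.3915,.142,34)"
```

```text
t 10.7 pos [ 0.6272 -0.1548  0.145 ] jaw -44.5 down [ 0.008 -0.    -1.   ] q6 0.5 gap 0.0309 F [-0.3  0.4 -1.7]
shift [-0.3067  0.0019 -0.4672] turn -78.5
```

>>> servo_tool(moves=[[-0.015,0,-0.023,-5,255],[-0.035,0,-0.053,-11,255],[-0.06,0,-0.09,-18,255],[-0.085,0,-0.13,-25,255],[-0.112,0,-0.17,-32,255],[-0.138,0,-0.21,-39,255],[-0.164,0,-0.25,-46,255],[-0.19,0,-0.29,-53,255],[-0.214,0,-0.325,-60,255],[-0.236,0,-0.36,-66,255]])

```text
t: 11.7
ee_pos: [0.5348, 0.2675, 0.1428]
tool_rot: [-1.362, 0.919, -0.93]
contact_force: [0.8, 0.2, -0.9]
finger_gap: 0.031
```

```bash
python3 -c "
from h import *
go(.5092,.3915,.142,34)"
```

```text
t 11.7 pos [0.5348 0.2675 0.1428] jaw 21.8 down [ 0.007 -0.001 -1.   ] q6 0.05 gap 0.031 F [ 0.8  0.2 -0.9]
shift [-0.1246  0.0005  0.0222] turn -12.2
```

>>> servo_tool(moves=[[-0.035,0,0.006,-4,255],[-0.065,0,0.012,-8,255],[-0.09,0,0.016,-12,255],[-0.11,0,0.02,-12,255],[-0.12,0,0.022,-12,255],[-0.125,0,0.022,-12,255],[-0.125,0,0.022,-12,255],[-0.125,0,0.022,-12,255]])

```text
t: 12.5
ee_pos: [0.509, 0.391, 0.1424]
tool_rot: [-1.429, 0.76, -0.771]
contact_force: [0.5, 0.9, -0.4]
finger_gap: 0.031
```

```bash
python3 -c "
from h import *
go(.5092,.3915,.020,34.2)
import cv2
d=get_image('top');cv2.imwrite('pics/t3.png',cv2.resize(d['pixels'][150:370,50:350],None,fx=2.5,fy=2.5))"
```

```text
t 12.5 pos [0.509  0.391  0.1424] jaw 33.7 down [ 0.007 -0.001 -1.   ] q6 0.04 gap 0.031 F [ 0.5  0.9 -0.4]
shift [-9.000e-04  1.224e-01 -1.000e-04] turn -0.5
```

View pics/t3.png

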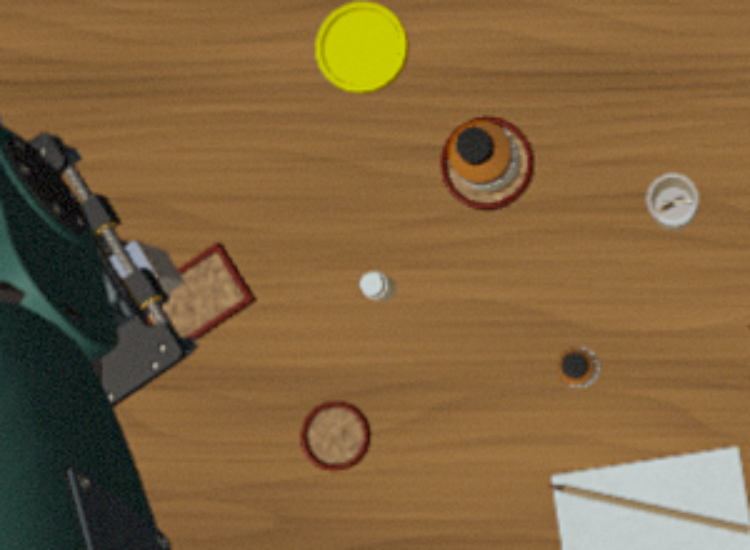

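The tin (130,260) hangs squared over the oblong stand (215,290). I'll lower it.

>>> servo_tool(moves=[[-0.001,0.03,0,0,255],[-0.001,0.06,0,0,255],[-0.001,0.085,0,0,255],[-0.001,0.1,0,0,255],[-0.001,0.109,0,0,255],[-0.001,0.114,0,0,255],[-0.001,0.117,0,0,255],[-0.001,0.119,0,0,255],[-0.001,0.121,0,0,255],[-0.001,0.122,0,0,255]])

```text
t: 13.55
ee_pos: [0.5095, 0.3918, 0.0208]
tool_rot: [-1.429, 0.76, -0.771]
contact_force: [-0.1, -0.2, -1.0]
finger_gap: 0.0314
```

```bash
python3 -c "
from h import *
go(.5092,.3915,.0188,34.2)"
```

```text
t 13.55 pos [0.5095 0.3918 0.0208] jaw 33.7 down [ 0.007 -0.001 -1.   ] q6 0.04 gap 0.0314 F [-0.1 -0.2 -1. ]
shift [ 0.0001  0.002  -0.0004] turn -0.5
```

>>> servo_tool(moves=[[0,0.0007,0,0,255],[0,0.0014,0,0,255],[0,0.002,0,0,255],[0,0.002,0,0,255]])

```text
t: 13.95
ee_pos: [0.5096, 0.3918, 0.0189]
tool_rot: [-1.429, 0.76, -0.771]
contact_force: [0.0, -0.3, -0.0]
finger_gap: 0.0311
```

>>> servo_tool(moves=[[0,0,0,0,150],[0,0,0,0,120],[0,0,0,0,60],[0,0,0,0,0],[0,0,0,0,0],[0,0,0,0,0],[0,0,0,0,0]])

```text
t: 14.65
ee_pos: [0.5096, 0.3918, 0.0189]
tool_rot: [-1.429, 0.76, -0.771]
contact_force: [0.6, -0.6, 0.0]
finger_gap: 0.0826
```

>>> servo_tool(moves=[[0,-0.02,0,0,0],[0,-0.06,0,0,0],[0,-0.1,0,0,0],[0,-0.14,0,0,0],[0,-0.17,0,0,0],[0,-0.17,0,0,0]])

```text
t: 15.25
ee_pos: [0.5102, 0.3933, 0.1936]
tool_rot: [-1.423, 0.757, -0.773]
contact_force: [-0.4, 0.1, 0.1]
finger_gap: 0.0911
```

```bash
python3 -c "
from h import *
go(.454,.076,.16,10)"
```

```text
t 15.25 pos [0.5102 0.3933 0.1936] jaw 33.7 down [ 0.013  0.003 -1.   ] q6 0.04 gap 0.0911 F [-0.4  0.1  0.1]
shift [ 0.2326  0.0318 -0.2232] turn 23.7
```

>>> servo_tool(moves=[[0.02,0,-0.02,3,0],[0.05,0,-0.048,6,0],[0.085,0,-0.08,10,0],[0.12,0,-0.114,14,0],[0.155,0,-0.148,18,0],[0.185,0,-0.177,21,0],[0.21,0,-0.2,24,0],[0.225,0,-0.216,24,0],[0.233,0,-0.223,24,0],[0.233,0,-0.223,24,0]])

```text
t: 16.25
ee_pos: [0.4538, 0.0751, 0.1915]
tool_rot: [-1.273, 1.077, -1.089]
contact_force: [0.3, 0.5, 0.8]
finger_gap: 0.0912
```

```bash
python3 -c "
from h import *
go(.454,.076,.012,10)"
```

```text
t 16.25 pos [0.4538 0.0751 0.1915] jaw 9.6 down [ 0.012  0.003 -1.   ] q6 -0.06 gap 0.0912 F [0.3 0.5 0.8]
shift [-0.0007  0.1795 -0.0019] turn -0.4
```

>>> servo_tool(moves=[[0,0.04,-0.002,0,0],[0,0.08,-0.002,0,0],[0,0.115,-0.002,0,0],[0,0.145,-0.002,0,0],[0,0.165,-0.002,0,0],[0,0.175,-0.002,0,0],[0,0.1795,-0.002,0,0],[0,0.1795,-0.002,0,0],[0,0.1795,-0.002,0,120]])

```text
t: 17.15
ee_pos: [0.4547, 0.0756, 0.0127]
tool_rot: [-1.272, 1.076, -1.089]
contact_force: [0.1, 0.4, 0.7]
finger_gap: 0.0859
```

>>> servo_tool(moves=[[0,0,0,0,255],[0,0,0,0,255],[0,0,0,0,255],[0,0,0,0,255],[0,0,0,0,255],[0,0,0,0,255],[0,0,0,0,255],[0,0,0,0,255]])

```text
t: 17.95
ee_pos: [0.4546, 0.0756, 0.0127]
tool_rot: [-1.273, 1.076, -1.089]
contact_force: [-1.0, 0.1, 0.6]
finger_gap: 0.0292
```

>>> servo_tool(moves=[[0,-0.01,0,0,255],[0,-0.03,0,0,255],[0,-0.055,0,0,255],[0,-0.08,0,0,255],[0,-0.1,0,0,255],[0,-0.11,0,0,255],[0,-0.11,0,0,255],[0,-0.11,0,0,255]])

```text
t: 18.75
ee_pos: [0.4529, 0.0751, 0.1223]
tool_rot: [-1.273, 1.076, -1.089]
contact_force: [0.3, -0.4, -0.9]
finger_gap: 0.0294
```

```bash
python3 -c "
from h import *
go(.4007,.2727,.122,34)"
```

```text
t 18.75 pos [0.4529 0.0751 0.1223] jaw 9.6 down [ 0.013  0.003 -1.   ] q6 -0.06 gap 0.0294 F [ 0.3 -0.4 -0.9]
shift [-0.2035  0.0003 -0.0183] turn -24.4
```

>>> servo_tool(moves=[[-0.02,0,-0.002,-3,255],[-0.05,0,-0.005,-6,255],[-0.085,0,-0.008,-10,255],[-0.12,0,-0.011,-14,255],[-0.15,0,-0.014,-18,255],[-0.175,0,-0.016,-21,255],[-0.195,0,-0.018,-24,255],[-0.2035,0,-0.018,-24,255],[-0.2035,0,-0.018,-24,255],[-0.2035,0,-0.018,-24,255]])

```text
t: 19.75
ee_pos: [0.4008, 0.2721, 0.1217]
tool_rot: [-1.423, 0.759, -0.774]
contact_force: [-0.3, -0.7, -0.8]
finger_gap: 0.0292
```

```bash
python3 -c "
from h import *
go(.4007,.2727,.020,34)
import cv2
d=get_image('side');cv2.imwrite('pics/s4.png',cv2.resize(d['pixels'][240:460,190:490],None,fx=2.5,fy=2.5))"
```

```text
t 19.75 pos [0.4008 0.2721 0.1217] jaw 33.6 down [ 0.012  0.003 -1.   ] q6 -0.03 gap 0.0292 F [-0.3 -0.7 -0.8]
shift [-0.0011  0.1017 -0.001 ] turn -0.4
```

View pics/s4.png

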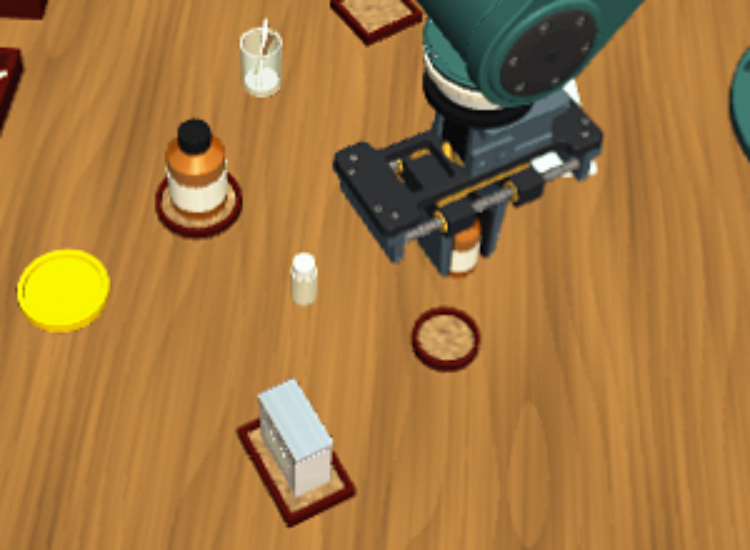

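The tin sits squarely in its stand (295,455) and the small bottle (465,250) hangs over its own stand (446,338). I'll lower the bottle.

>>> servo_tool(moves=[[-0.001,0.03,-0.001,0,255],[-0.001,0.055,-0.001,0,255],[-0.001,0.073,-0.001,0,255],[-0.001,0.085,-0.001,0,255],[-0.001,0.09,-0.001,0,255],[-0.001,0.094,-0.001,0,255],[-0.001,0.097,-0.001,0,255],[-0.001,0.099,-0.001,0,255],[-0.001,0.1005,-0.001,0,255],[-0.001,0.1015,-0.001,0,255]])

```text
t: 20.8
ee_pos: [0.401, 0.2726, 0.0205]
tool_rot: [-1.422, 0.759, -0.775]
contact_force: [-0.3, -0.1, -0.5]
finger_gap: 0.029
```

>>> servo_tool(moves=[[0,0.0005,0,0,255],[0,0.001,0,0,255],[0,0.0015,0,0,255],[0,0.0015,0,0,255]])

```text
t: 21.2
ee_pos: [0.401, 0.2726, 0.019]
tool_rot: [-1.422, 0.759, -0.775]
contact_force: [0.7, 0.0, -1.0]
finger_gap: 0.0293
```

```bash
python3 -c "
from h import *
go(.4007,.2727,.0187,34)"
```

```text
t 21.2 pos [0.401  0.2726 0.019 ] jaw 33.6 down [ 0.013  0.003 -1.   ] q6 -0.03 gap 0.0293 F [ 0.7  0.  -1. ]
shift [-0.0002  0.0003 -0.0002] turn -0.4
```

>>> servo_tool(moves=[[0,0.0003,0,0,150],[0,0.0003,0,0,120],[0,0.0003,0,0,60],[0,0.0003,0,0,0],[0,0.0003,0,0,0],[0,0.0003,0,0,0],[0,0.0003,0,0,0]])

```text
t: 21.9
ee_pos: [0.401, 0.2726, 0.0187]
tool_rot: [-1.422, 0.759, -0.775]
contact_force: [-1.3, -0.2, 0.2]
finger_gap: 0.0825
```

>>> servo_tool(moves=[[0,-0.02,0,0,0],[0,-0.06,0,0,0],[0,-0.1,0,0,0],[0,-0.14,0,0,0],[0,-0.17,0,0,0],[0,-0.18,0,0,0],[0,-0.18,0,0,0],[0,-0.18,0,0,0]])

```text
t: 22.7
ee_pos: [0.3982, 0.2718, 0.1975]
tool_rot: [-1.423, 0.759, -0.774]
contact_force: [-0.5, 0.2, -0.5]
finger_gap: 0.0914
```

```bash
python3 -c "
from h import *
go(.5274,-.3941,.2,-61.4)
go(.5274,-.3941,.2,28.6)"
```

```text
t 22.7 pos [0.3982 0.2718 0.1975] jaw 33.6 down [ 0.012  0.002 -1.   ] q6 -0.03 gap 0.0914 F [-0.5  0.2 -0.5]
shift [ 0.6263 -0.0025 -0.2605] turn -85.0
t 22.7 pos [0.3982 0.2718 0.1975] jaw 33.6 down [ 0.012  0.002 -1.   ] q6 -0.03 gap 0.0914 F [-0.5  0.2 -0.5]
shift [ 0.6263 -0.0025 -0.2605] turn 5.0
```

>>> servo_tool(moves=[[0.025,0,-0.01,5,0],[0.065,0,-0.027,12,0],[0.11,0,-0.046,19,0],[0.155,0,-0.064,26,0],[0.2,0,-0.083,33,0],[0.245,0,-0.102,40,0],[0.29,0,-0.12,47,0],[0.335,0,-0.139,54,0],[0.375,0,-0.156,60,0],[0.4,0,-0.166,64,0]])

```text
t: 23.7
ee_pos: [0.4804, -0.1559, 0.1956]
tool_rot: [-0.895, 1.589, -1.592]
contact_force: [0.5, 0.9, 0.3]
finger_gap: 0.0913
```

```bash
python3 -c "
from h import *
go(.5274,-.3941,.2,-61.4)"
```

```text
t 23.7 pos [ 0.4804 -0.1559  0.1956] jaw -30.8 down [ 0.009  0.003 -1.   ] q6 0.17 gap 0.0913 F [0.5 0.9 0.3]
shift [ 0.1806 -0.0047  0.1623] turn 30.6
```

>>> servo_tool(moves=[[0.035,0,0.032,6,0],[0.065,0,0.058,13,0],[0.1,0,0.09,20,0],[0.13,0,0.117,27,0],[0.155,0,0.139,30.6,0],[0.172,0,0.155,30.6,0],[0.1806,0,0.162,30.6,0],[0.1806,0,0.162,30.6,0],[0.1806,0,0.162,30.6,0]])

```text
t: 24.6
ee_pos: [0.5267, -0.3928, 0.1941]
tool_rot: [-0.486, 1.94, -1.936]
contact_force: [-0.4, 0.1, 0.2]
finger_gap: 0.091
```

```bash
python3 -c "
from h import *
go(.5274,-.394,.018,-61.4)
import cv2
d=get_image('side');cv2.imwrite('pics/s5.png',cv2.resize(d['pixels'][90:310,220:520],None,fx=2.5,fy=2.5))"
```

```text
t 24.6 pos [ 0.5267 -0.3928  0.1941] jaw -61.4 down [ 0.008  0.004 -1.   ] q6 0.39 gap 0.091 F [-0.4  0.1  0.2]
shift [0.0015 0.1761 0.0014] turn 0.0
```

View pics/s5.png

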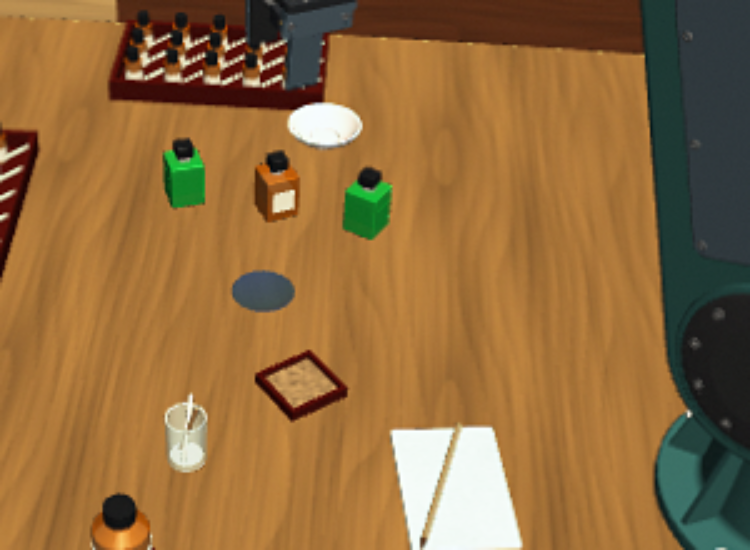

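The amber flacon (277,190) is between the two green ones and untouched. I'll descend on it.

>>> servo_tool(moves=[[0,0.04,0.0014,0,0],[0.0015,0.08,0.0014,0,0],[0.0015,0.115,0.0014,0,0],[0.0015,0.14,0.0014,0,0],[0.0015,0.16,0.0014,0,0],[0.0015,0.17,0.0014,0,0],[0.0015,0.176,0.0014,0,0],[0.0015,0.176,0.0014,0,0],[0.0015,0.176,0.0014,0,120]])

```text
t: 25.55
ee_pos: [0.5281, -0.3941, 0.0195]
tool_rot: [-0.486, 1.938, -1.937]
contact_force: [0.2, -0.1, 0.9]
finger_gap: 0.086
```

>>> servo_tool(moves=[[0,0,0,0,255],[0,0,0,0,255],[0,0,0,0,255],[0,0,0,0,255],[0,0,0,0,255],[0,0,0,0,255],[0,0,0,0,255],[0,0,0,0,255]])

```text
t: 26.35
ee_pos: [0.528, -0.3941, 0.0195]
tool_rot: [-0.486, 1.939, -1.936]
contact_force: [-1.1, 0.1, 0.0]
finger_gap: 0.0399
```

>>> servo_tool(moves=[[0,-0.01,0,0,255],[0,-0.03,0,0,255],[0,-0.055,0,0,255],[0,-0.08,0,0,255],[0,-0.1,0,0,255],[0,-0.11,0,0,255],[0,-0.11,0,0,255],[0,-0.11,0,0,255]])

```text
t: 27.15
ee_pos: [0.5267, -0.3942, 0.1288]
tool_rot: [-0.486, 1.939, -1.936]
contact_force: [0.1, -0.1, -1.8]
finger_gap: 0.0398
```

```bash
python3 -c "
from h import *
go(.4812,-.1025,.128,-51.4)"
```

```text
t 27.15 pos [ 0.5267 -0.3942  0.1288] jaw -61.3 down [ 0.008  0.004 -1.   ] q6 0.38 gap 0.0398 F [ 0.1 -0.1 -1.8]
shift [-0.1001  0.0015 -0.2777] turn -9.9
```

>>> servo_tool(moves=[[-0.009,0,-0.025,-2,255],[-0.022,0,-0.06,-4,255],[-0.036,0,-0.1,-6,255],[-0.05,0,-0.14,-8,255],[-0.065,0,-0.18,-10,255],[-0.079,0,-0.22,-10,255],[-0.09,0,-0.25,-10,255],[-0.097,0,-0.27,-10,255],[-0.1,0,-0.278,-10,255],[-0.1,0,-0.278,-10,255]])

```text
t: 28.15
ee_pos: [0.4806, -0.1017, 0.1289]
tool_rot: [-0.635, 1.829, -1.827]
contact_force: [-0.6, -0.4, -1.9]
finger_gap: 0.0396
```

>>> servo_tool(moves=[[0,0,0,0,255]])

```text
t: 28.25
ee_pos: [0.4808, -0.1022, 0.1286]
tool_rot: [-0.635, 1.829, -1.827]
contact_force: [-0.4, 0.6, -1.3]
finger_gap: 0.0402
```

```bash
python3 -c "
from h import *
go(.4812,-.1025,.0265,-51.4)
import cv2
d=get_image('side');cv2.imwrite('pics/s6.png',cv2.resize(d['pixels'][120:340,220:520],None,fx=2.5,fy=2.5))"
```

```text
t 28.25 pos [ 0.4808 -0.1022  0.1286] jaw -51.3 down [ 0.007  0.004 -1.   ] q6 0.63 gap 0.0402 F [-0.4  0.6 -1.3]
shift [0.0007 0.1021 0.0003] turn 0.1
```

View pics/s6.png

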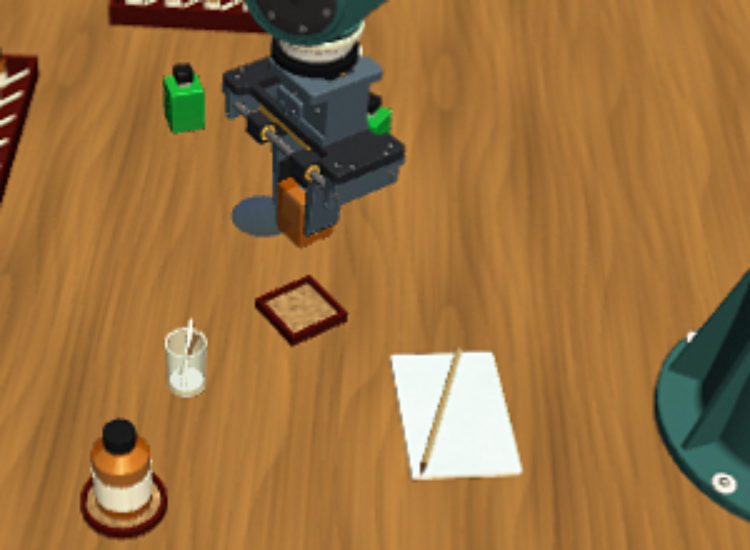

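The flacon (305,215) hangs squared above the square stand (300,310). I'll lower it to a TCP height of about 0.0255.

>>> servo_tool(moves=[[0,0.03,0,0,255],[0,0.055,0,0,255],[0,0.073,0,0,255],[0,0.085,0,0,255],[0,0.091,0,0,255],[0,0.095,0,0,255],[0,0.098,0,0,255],[0,0.1,0,0,255],[0,0.1015,0,0,255],[0,0.102,0,0,255]])

```text
t: 29.3
ee_pos: [0.4816, -0.1019, 0.0268]
tool_rot: [-0.635, 1.83, -1.827]
contact_force: [-0.3, 0.7, -0.9]
finger_gap: 0.0402
```

```bash
python3 -c "
from h import *
go(.4812,-.1025,.0256,-51.4)"
```

```text
t 29.3 pos [ 0.4816 -0.1019  0.0268] jaw -51.3 down [ 0.007  0.004 -1.   ] q6 0.63 gap 0.0402 F [-0.3  0.7 -0.9]
shift [0.0006 0.0012 0.0002] turn 0.1
```

>>> servo_tool(moves=[[0,0.0005,0,0,255],[0,0.001,0,0,255],[0,0.0012,0,0,255],[0,0.0012,0,0,255]])

```text
t: 29.7
ee_pos: [0.4816, -0.1019, 0.0256]
tool_rot: [-0.635, 1.829, -1.827]
contact_force: [-0.5, -0.1, -1.5]
finger_gap: 0.0399
```

>>> servo_tool(moves=[[0,0,0,0,130],[0,0,0,0,100],[0,0,0,0,50],[0,0,0,0,0],[0,0,0,0,0],[0,0,0,0,0],[0,0,0,0,0]])

```text
t: 30.4
ee_pos: [0.4816, -0.1019, 0.0256]
tool_rot: [-0.635, 1.829, -1.827]
contact_force: [-0.7, 0.2, -0.8]
finger_gap: 0.0892
```

>>> servo_tool(moves=[[0,-0.02,0,0,0],[0,-0.06,0,0,0],[0,-0.1,0,0,0],[0,-0.14,0,0,0],[0,-0.17,0,0,0],[0,-0.18,0,0,0],[0,-0.18,0,0,0]])

```text
t: 31.1
ee_pos: [0.4809, -0.1028, 0.2066]
tool_rot: [-0.632, 1.827, -1.828]
contact_force: [-0.0, -0.3, -0.9]
finger_gap: 0.091
```

>>> servo_tool(moves=[[0.04,0,0.03,0,0],[0.08,0,0.06,0,0],[0.12,0,0.09,0,0],[0.16,0,0.12,0,0],[0.2,0,0.15,0,0],[0.23,0,0.17,0,0],[0.25,0,0.19,0,0],[0.25,0,0.19,0,0],[0.25,0,0.19,0,0]])

```text
t: 32.0
ee_pos: [0.4039, -0.407, 0.2028]
tool_rot: [-0.633, 1.831, -1.826]
contact_force: [-0.7, 0.3, -0.2]
finger_gap: 0.0912
```

```bash
python3 -c "
from h import *
go(.4812,-.1025,.0256)
for n in ('top','side'):
    d=get_image(n);cv2.imwrite(f'pics/{n}7.png',d['pixels']);np.savez(f'pics/{n}7.npz',**d)
im=cv2.imread('pics/top7.png');tl=[]
for (u,v) in [(245,215),(184,324),(372,282),(128,270)]:
    tl.append(cv2.resize(im[v-25:v+25,u-33:u+33],None,fx=6,fy=6,interpolation=cv2.INTER_CUBIC))
cv2.imwrite('pics/fin.png',np.vstack([np.hstack(tl[:2]),np.hstack(tl[2:])]))
"
```

```text
t 32.0 pos [ 0.4039 -0.407   0.2028] jaw -51.3 down [ 0.008  0.006 -1.   ] q6 0.05 gap 0.0912 F [-0.7  0.3 -0.2]
shift [-0.2489  0.1794 -0.1895]
```

View pics/fin.png

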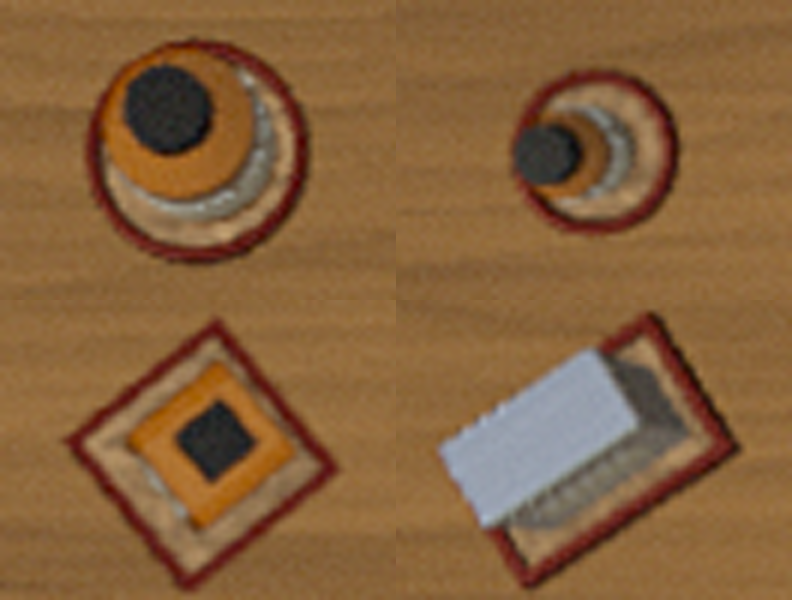

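View pics/side7.png

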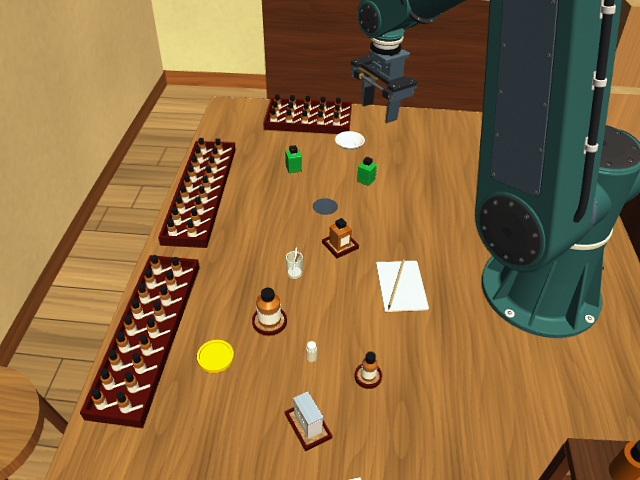

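Everything looks seated, with parallax shifting the tops. I'll check the positions numerically.

```bash
python3 - <<'E'
from h import *
d=np.load("pics/top7.npz")
def P(o,pts,off,z): return back(d,(np.array(pts,float)-off+.5)/6-.5+o,z)
def r(n,X,st): print(n,np.round(X.mean(0),4),"err mm",np.round((X.mean(0)[:2]-st)*1000,1))
r("L",P((212,190),[(168,110)],0,.096),(.6191,.1526))
r("Lshoulder",P((212,190),[(179,122)],0,.068),(.6191,.1526))
r("S",P((151,299),[(152,155)],0,.076),(.4007,.2727))
r("F",P((339,257),[(215,362),(298,448),(205,529),(126,440)],(0,300),.061),(.4812,-.1025))
X=P((95,245),[(597,347),(640,428),(487,528),(440,450)],(396,300),.066); r("T",X,(.5092,.3915))
v=X[3]-X[0];print("tin ang",np.degrees(np.arctan2(v[1],v[0])))
E
```

```text
L [0.6186 0.1493 0.096 ] err mm [-0.5 -3.3]
Lshoulder [0.6195 0.1502 0.068 ] err mm [ 0.4 -2.4]
S [0.4008 0.2719 0.076 ] err mm [ 0.1 -0.8]
F [ 0.4816 -0.1026  0.061 ] err mm [ 0.4 -0.1]
T [0.5097 0.3894 0.066 ] err mm [ 0.5 -2.1]
tin ang 122.82257721977618
```

All four are within about 3.5 mm of their recess centres, and the tin is in line with its stand. The gripper is clear, so I'm handing in.

```bash
python3 -c "
from plant import *
print(sign_off())"
```

```text
the job is handed in; nothing more can be done
None
```

All four containers are in their matching red stands, and the job was handed in at about 32 s of the 109 s allowed. `sign_off()` reports no verdict.

| Container | Offset from recess centre (final top image) | In line with stand |
|---|---|---|
| Large bottle | about 3 mm | – |
| Small bottle | about 1 mm | – |
| Amber flacon | about 0.5 mm | looks square in the image; set down at the stand's measured angle to about 0.1° |
| Tin | about 2 mm | yes; long axis reads 122.8°, as the stand's did |

- **Set-down:** I lowered the last millimetres slowly. The measured wrist force after each lowering never exceeded about 2 N, though I only had readings at the end of each call.
- **Height and tilt:** I did not measure these directly. I released each container with its base about 6 mm above the table, and they look upright and seated in both cameras. The tool itself drifted up to about 0.013 rad off vertical between moves.
- **Bystanders:** The beaker, the vial, the green flacons and the yellow dish show no movement in the pictures. The gripper is open and well clear of everything.
- **Failed or disagreeing checks:** None failed. The one small disagreement is the large bottle, where the cap and shoulder readings differ by about 1 mm, within the camera calibration.

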